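# Ready the kickstand tipping rig

### The arm

A 7-joint arm with a two-finger parallel gripper is mounted at the origin on a cart in front of the work surface, level with it; the furniture and walls round the work are solid. World frame = base frame: x ahead of the robot, y to its left, z up, the work surface at z = 0. Lengths are in m, angles in rad, forces in N, time in s.
With the tool pointing down it reaches from about 0.4 to 0.85 m from the base axis. Payload 4.5 kg.
Tool frame: the origin (TCP) lies midway between the tips of the shut fingers; the grasp point (between the pads) lies behind it (r.grip_point_offset is the z of the grasp point in the tool frame, in m); z points along the fingers, y is the line along which they close (so a half turn about z gives the same grasp; the last joint's range is limited). The gripper opens to 88 mm and grips with 3 to 60 N. Pads are 18 mm wide; open, the fingers measure 123 mm over their backs; the gripper's body (75 mm by 187 mm) begins 45 mm behind the grasp point.
Start: joints at [-1.253, 0.689, -0.195, 1.565, 0.157, 0.902, -0.215], TCP at [0.175, 0.6, 0.239] pointing down, gripper open.
Joint ranges: [-3.01, 3.01], [-0.46, 2.08], [-1.47, 1.51], [0.13, 2.56], [-1, 4.14], [0.04, 2.09], [-2.66, 2.66]. Speed limits (rad/s): [2.57, 2.57, 3.14, 3.14, 3.14, 3.14, 3.14].

### API

Orientations are given as a unit quaternion [x, y, z, w].
In Python, from plant import r, optics, workorder gives the robot as it stands.
- The arm moves only by the shell command python3 -m creep 'ROWS' [FORCE]. ROWS is JSON, a list of rows, each an object of numbers: "grip": the gripper command: -1 is shut, 1 is fully open, values between are in proportion; "tx", "ty", "tz": the shift along the tool's x, y, z in cm; "spin": the turn about the tool's z in degrees. In form: [{"grip": .., "tx": .., "ty": .., "tz": .., "spin": ..}, ...]. A call has 1 to 8 rows; each row shifts and turns the commanded pose from where the row before left it, along the tool's axes as they then stand; what a row does not reach is not made up. A row lasts 1/12 s, in which the tool goes at most 41.7 mm and 7.16 degrees, less where a joint would pass 70% of its speed; a pose out of reach is approached as far as the arm can. A call with a gripper value outside its range is refused whole. The fingers move at their own pace and stop on an object; FORCE is the grip in N (left out, the last holds). Time passes only in rows, so rows that do not move let the fingers close. It gives the time, the measured TCP pose, the force, the opening and the grip force at its end, in the units of the state.
- r.get_state(): the state, without advancing time (a new reading comes with each control period).
- optics.snapshot(name): name is "scene" or "side" or "wrist"; returns (picture, depth): 400x640x3 uint8, red, green, blue; 400x640 float32, m along the optical axis (not along the pixel's ray), 0 where there is no reading.
- optics.get_calibration(name): a dict with "fx", "fy", "cx", "cy" (pixels), "extrinsics" (4x4, takes a point from world to camera coordinates). Camera axes: x right, y down, z forward; pixel columns grow to the right and rows downward; lengths in m; the calibration is good to about 2 mm. The wrist camera is an equidistant fisheye: a pixel r from the principal point sees the ray r / f radians off the axis. A picture is of the moment at which its call begins: read the wrist's pose just before it. get_calibration takes no time and is no camera call; for the wrist camera it gives the pose at the moment of the call.
- workorder.finish_job(): hands the job in; it is judged then, once.
The state is a dict: "clock": time; "q": joint angles; "qd": joint speeds; "joint_torque": joint torques, N m; "tool_pos": TCP position; "eef_rot": TCP orientation; "contact_force": force on the tool from outside, world axes, zero at the start; "moment": the same for the moment, N m; "opening": opening from 0.0 (shut) to 1.0 (fully open); "finger_force": force on a finger pad.
Only numpy, scipy, OpenCV 4.12 (cv2) and the standard library are available. Lean on these libraries where they do the work, as an engineer would, in place of code of your own. Each camera call takes 0.05 s, during which the arm holds its last target. There are 200 camera calls.

### The job

Get the kickstand rig ready for a tipping test: first wind the green recorder's peak pointer back to its zero stop with the black knob. Then flip the kickstand down over centre by its red tang until it is fully down, and after that take the frame by its blue top tube, swing it up from its lean until it stands upright, and finish still gripping the tube and holding the frame upright, because it tips over if let go. Do not let the frame go over to the far side, and leave the loose things around the rig where they are.

Things in the scene. Friction and masses are not known exactly. Their poses are not given: they have to be found in the camera images.
- rig: Grey base plate of the tipping rig, 100 (x) x 180 (y) x 10 mm, screwed to the worktop; origin under its centre, z up, y along the frame, -x is the side the robot stands on. The frame tips about an axle along y, 32 mm above the origin.
- top_tube (a point): Blue round top tube of the frame, 28 mm diameter, about 150 mm long along y; this point is near its middle, on its centre line, 180 mm from the axle: straight above the axle, 212 mm above the worktop, when upright. Nothing lies within 35 mm below its centre line for 25 mm either side of it. The frame with all it carries weighs 0.9 kg.
- frame: Blue frame stub (seat tube, stays, hub, top tube) that leans about the axle; origin on the axle, z up along the frame, y along the axle; its axes are the rig's when it is upright. It starts leaning 0.20 rad towards the robot (the rig's -x side) on its stop; on the far side the stop is at 0.30 rad. Free hinge: it falls to a stop unless held.
- stand (a joint): Angle of the kickstand, rad: 0 folded (leg along the frame's +y, 0.15 rad above level), 1.75 fully down on its stop (leg pointing down). It swings about an axis along the rig's x. An over-centre spring drives it back to folded below about 0.95 and down above; it needs at most about 5 N at the tang. Once past centre it snaps down by itself when released.
- stand_pivot (a point): Pivot of the kickstand's leg, fixed in the frame 62 mm out from the frame's middle plane on the robot's side, 50 mm to the -y side of the middle and 100 mm up from the axle. Its bolt head, 24 mm in diameter, ends 10 mm further out.
- tang (a point): Red tang of the kickstand: a rod 13 mm in diameter that sticks out 53 mm from the leg towards the robot (along the frame's -x), 70 mm from the pivot; this point is on its centre line, 37 mm out from the leg's centre line and 16 mm short of its free end. The leg is 12 mm thick, 90 mm long to the centre of its 20 mm rubber foot.
- recorder: Green box of the tip recorder, 100 x 100 x 26 mm, fixed to the worktop, with a white dial; origin under its centre. The red tick on its -x side is the zero mark.
- knob (a joint): Peak pointer knob on the recorder, rad: 0 at the zero stop (bar along the recorder's x, its white line at -x), grows clockwise seen from above, at most 1.4; friction keeps it where it is left (about 0.03 N m).
- knob_grip (a point): On the knob's axis, at the height to grip its bar: the bar is 38 long, 14 wide and 32 mm high, the top 7 mm above this point; a wider knob disc lies 23 mm below it. The white line on the bar points to the red tick at zero.
- tape_measure: Black and yellow tape measure, 64 x 77 x 35 mm, loose, to be left alone; origin under its centre.
- hex_nut_2: Grey hexagon nut, 24 x 27 x 13 mm, loose, to be left alone; origin under its centre.
- compound_brown: Brown bar of polishing compound, 35 x 71 x 34 mm, loose, to be left alone; origin under its centre.

How it is judged:
On the way, in this order (a step that is already met when the one before it is completed fails the run):
1. the peak pointer is back at its zero stop (value of joint knob below 0.08 rad), for 0.2 s.
2. the kickstand is fully down (value of joint stand above 1.6 rad), for 0.2 s.
3. the frame is held upright by its top tube (angle between frame's own z axis and vertical below 0.07 rad and contact force between the fingers and frame above 2 N and distance between the grasp point and top_tube below 0.085 m), for 0.3 s.
At the end, for the whole second after the job is handed in: Knob within 0.1 rad of its zero stop, kickstand beyond 1.6 rad (fully down), frame within 0.07 rad of upright and still, the fingers gripping the top tube with more than 2 N (all of step 3 and value of joint knob below 0.1 rad and value of joint stand above 1.6 rad and angular speed of frame below 0.1 rad/s); the arm keeps its last pose, push and grip.
It fails at once if the frame goes over to the far side (x of top_tube in the frame of rig above 0.036 m).
It fails at once if a loose thing beside the rig is moved by more than 2 cm (distance of any of tape_measure, hex_nut_2, compound_brown from where it was at the start of the episode above 0.02 m).
It also fails if it takes over 64 s, if anything falls off the work surface, if the arm or the gripper's body presses on something with over 40 N, if the wrist force passes 120 N, or if a joint passes its speed limit or range.

## Working session

There is one attempt and no reset: what is moved stays moved. The work goes in short steps, Python scripts to look and compute and a shell command to move; the robot and the scene stay as the last step left them, time stands still between calls to the robot, and variables do not carry over. Pictures are saved under pics/ and viewed, at most 10 in all, crops included, and the job is handed in when it is done.

```bash
mkdir -p pics; ls; python3 - <<'E'
from plant import r, optics, workorder
import cv2,numpy as np
print(r.get_state(), r.grip_point_offset)
ims=[]
for n in ("scene","side"):
    p,d=optics.snapshot(n); np.savez(f"pics/{n}0.npz",p=p,d=d)
    c=optics.get_calibration(n); print(n,c)
    cv2.imwrite(f"pics/{n}0.png",p[:,:,::-1])
E
```

```text
pics
{'clock': 0.0, 'q': array([-1.25319808,  0.68997664, -0.19448669,  1.56633554,  0.15728705,
        0.90247565, -0.2151042 ]), 'qd': array([-0.00039827,  0.00215904, -0.00131759, -0.00050882, -0.00049529,
       -0.00138544, -0.00153711]), 'joint_torque': array([ 5.84260179e-04, -5.27563226e+01, -1.26666751e+00, -1.53433764e+01,
       -5.25796122e-02,  6.43074804e-03,  1.59351248e-04]), 'tool_pos': array([0.17488582, 0.59938505, 0.23791617]), 'eef_rot': array([ 1.41398568e-01,  9.89952336e-01, -9.01522157e-04, -6.02437488e-05]), 'contact_force': array([-0.46331853, -0.53578907,  0.0659468 ]), 'moment': array([ 0.03966828, -0.01474571,  0.03554828]), 'finger_force': 0.0, 'opening': 1.000477165285816} -0.0187
scene {'fx': 378.1417870809029, 'fy': 378.1417870809029, 'cx': 325.017045892426, 'cy': 201.37279486119377, 'extrinsics': array([[-0.87294745, -0.48724746,  0.02350877,  0.54509325],
       [-0.25655253,  0.41758044, -0.8716693 ,  0.22601463],
       [ 0.41490185, -0.76695273, -0.48953035,  0.73477686],
       [ 0.        ,  0.        ,  0.        ,  1.        ]])}
side {'fx': 504.9284461019846, 'fy': 504.9284461019846, 'cx': 316.9761140521919, 'cy': 198.4016250426699, 'extrinsics': array([[-0.97896819, -0.20386936, -0.00765261,  0.60988231],
       [-0.14224903,  0.70899841, -0.69071446,  0.1281125 ],
       [ 0.1462412 , -0.67509891, -0.72308711,  1.24256959],
       [ 0.        ,  0.        ,  0.        ,  1.        ]])}
```

View pics/scene0.png

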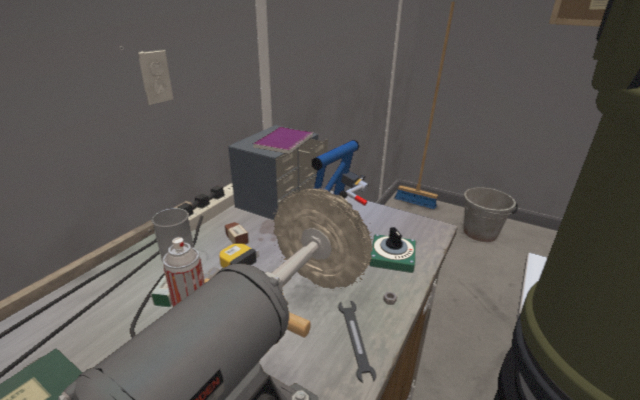

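View pics/side0.png

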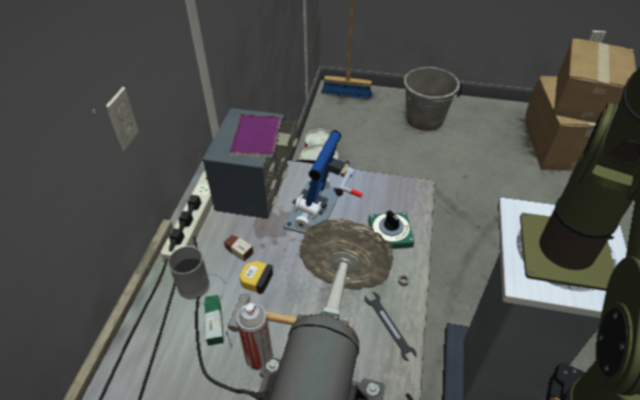

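Scene: blue frame tube ends at about (318,161)–(355,146), red tang tip (361,199), recorder dial (394,247) with black knob, nut (390,298). Side: tube (335,137)–(315,175), tang (355,193), recorder (391,228), tape (256,276), compound (238,246), nut (403,280). A grinder with a large wheel stands in front.

```bash
cat > h.py <<'E'
import numpy as np,cv2
from plant import r, optics, workorder
def cloud(n,p,d,c=None):
    c=c or optics.get_calibration(n); v,u=np.indices(d.shape)
    T=np.linalg.inv(c["extrinsics"])
    P=np.stack([(u-c["cx"])/c["fx"]*d,(v-c["cy"])/c["fy"]*d,d],-1)
    return P@T[:3,:3].T+T[:3,3]
def hsv(p): return cv2.cvtColor(p,cv2.COLOR_RGB2HSV)
def ray(n,u,v,z=None):
    c=optics.get_calibration(n);T=np.linalg.inv(c["extrinsics"])
    D=T[:3,:3]@[(u-c["cx"])/c["fx"],(v-c["cy"])/c["fy"],1];O=T[:3,3]
    return (O,D) if z is None else O+D*(z-O[2])/D[2]
E
python3 - <<'E'
from h import *
for n,roi in(("scene",(130,290,230,460)),("side",(120,270,220,430))):
    z=np.load(f"pics/{n}0.npz");p,d=z["p"],z["d"];X=cloud(n,p,d);H=hsv(p).astype(int);h,s,v=H[...,0],H[...,1],H[...,2]
    R=np.zeros(d.shape,bool);R[roi[0]:roi[1],roi[2]:roi[3]]=1
    R&=d>0
    M={"blue":(h>105)&(h<120)&(s>150),"red":((h<6)|(h>174))&(s>170)&(v>120),"green":(h>65)&(h<90)&(s>120),"white":(s<40)&(v>170)}
    for k,m in M.items():
        m=m&R; nn,lab,st,_=cv2.connectedComponentsWithStats(m.astype(np.uint8))
        for i in range(1,nn):
            if st[i,4]<6: continue
            q=X[lab==i]; print(n,k,st[i],np.round(np.median(q,0),3),np.round(np.percentile(q,3,axis=0),3),np.round(np.percentile(q,97,axis=0),3))
    m=M["blue"]&R&(X[...,2]>.17); q=X[m]; c=q.mean(0);w=np.linalg.svd(q-c,full_matrices=False); print("tube",c,w[2][0],np.ptp((q-c)@w[2][0]))
    # tabletop height check
    print("table z",np.median(X[R&(abs(X[...,2])<.02)][:,2]))
    # dark knob on recorder
    m=(v<50)&R&(X[...,2]>.035)&(X[...,2]<.1); nn,lab,st,_=cv2.connectedComponentsWithStats(m.astype(np.uint8))
    for i in range(1,nn):
        if st[i,4]>15: print("dark",st[i],X[lab==i].mean(0),X[lab==i].max(0))
A=np.load("pics/scene0.npz")["p"][120:280,220:440]
B=np.load("pics/side0.npz")["p"][120:280,220:440]
cv2.imwrite("pics/crop0.png",cv2.resize(np.hstack([A,B])[:,:,::-1],None,fx=1.8,fy=1.8,interpolation=cv2.INTER_CUBIC))
E
```

```text
scene blue [318 141  40  48 553] [ 0.598 -0.017  0.213] [ 0.582 -0.064  0.121] [0.619 0.062 0.222]
scene blue [316 172   7  15  30] [0.617 0.053 0.164] [0.609 0.049 0.144] [0.622 0.055 0.182]
scene blue [335 184   8   9  25] [ 0.613 -0.05   0.092] [ 0.606 -0.053  0.08 ] [ 0.625 -0.046  0.107]
scene red [355 196  11   8  44] [0.518 0.027 0.124] [0.508 0.022 0.119] [0.532 0.03  0.128]
scene white [347 181  19  15  61] [ 0.551 -0.024  0.129] [ 0.539 -0.052  0.125] [0.557 0.023 0.133]
scene white [230 184   3  12  27] [0.924 0.018 0.033] [ 0.909 -0.01   0.032] [0.952 0.04  0.035]
scene white [233 225  11  10  50] [0.776 0.165 0.033] [0.758 0.151 0.031] [0.788 0.175 0.034]
scene white [374 236  40  23 290] [0.42  0.047 0.029] [ 0.385 -0.006  0.026] [0.468 0.074 0.033]
scene white [266 242  50  37 442] [0.513 0.323 0.146] [0.506 0.254 0.142] [0.525 0.37  0.151]
scene white [230 246   9   9  41] [0.728 0.231 0.034] [0.721 0.221 0.032] [0.736 0.247 0.035]
tube [ 0.59523309 -0.00164458  0.21194837] [-0.1351294  -0.98962579 -0.04879395] 0.14009262682817747
table z -0.0003065571044675308
dark [
[... 1047 characters left out ...]
0.05 ]
side white [373 214  37  27 353] [0.421 0.041 0.028] [ 0.386 -0.008  0.024] [0.469 0.074 0.034]
side white [233 238  18  15 136] [0.777 0.164 0.032] [0.758 0.148 0.028] [0.793 0.184 0.036]
side white [340 263   6   7  33] [0.514 0.257 0.141] [0.51  0.249 0.138] [0.518 0.266 0.145]
side white [248 266   9   4  30] [0.73  0.225 0.033] [0.72 0.22 0.03] [0.738 0.231 0.036]
tube [0.59955121 0.00365252 0.21652285] [ 0.14431172  0.98904083 -0.03118288] 0.1537778231263448
table z -0.0006519194734765366
dark [220 186  47  25 798] [0.80531594 0.04463222 0.06768425] [0.87202505 0.0503378  0.09988744]
dark [385 211  14  19 177] [0.42911126 0.03967416 0.0554803 ] [0.44362926 0.05218411 0.07719701]
```

View pics/crop0.png

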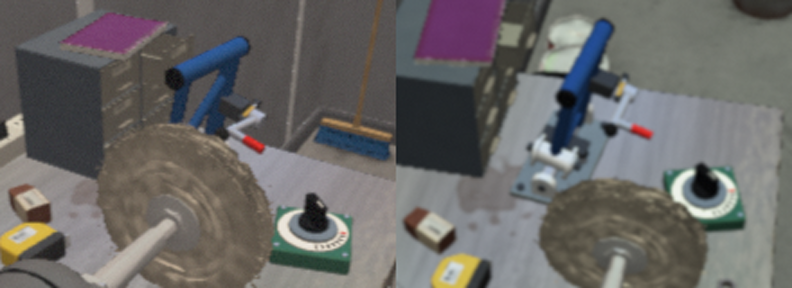

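```bash
python3 - <<'E'
from h import *
Hm=np.full((14,24),-.99)
for n in("scene","side"):
    z=np.load(f"pics/{n}0.npz");X=cloud(n,z["p"],z["d"]);q=X[z["d"]>0]
    i=((q[:,0]-.2)/.05).astype(int);j=((q[:,1]+.4)/.05).astype(int)
    ok=(q[:,0]>.2)&(q[:,1]>-.4)&(i<14)&(j<24)&(q[:,2]>-.1);np.maximum.at(Hm,(i[ok],j[ok]),q[ok,2])
print("cols y",[round(-.4+.05*k,2) for k in range(24)])
for k in range(14): print("x%.2f"%(.2+.05*k)," ".join("%4d"%(v*1000) if v>-.9 else "   ." for v in Hm[k]))
# recorder
for n in("scene","side"):
    z=np.load(f"pics/{n}0.npz");p,d=z["p"],z["d"];X=cloud(n,p,d);H=hsv(p).astype(int)
    m=(H[...,1]<60)&(H[...,2]>130)&(abs(X[...,2]-.029)<.008)&(abs(X[...,0]-.427)<.06)&(abs(X[...,1]-.035)<.06)&(d>0)
    v,u=np.nonzero(m);hull=cv2.convexHull(np.stack([u,v],1).astype(np.float32));
    W=np.array([ray(n,a,b,.028)[:2] for a,b in hull[:,0]]);print(n,"dial circ",cv2.minEnclosingCircle((W*1000).astype(np.float32)))
    m=(X[...,2]>.0185)&(X[...,2]<.033)&(abs(X[...,0]-.427)<.08)&(abs(X[...,1]-.035)<.08)&(d>0)
    print("box",cv2.minAreaRect((X[m][:,:2]*1000).astype(np.float32)))
    for a,b in((.03,.045),(.055,.08),(.066,.08)):
        m=(H[...,2]<70)&(X[...,2]>a)&(X[...,2]<b)&(abs(X[...,0]-.427)<.03)&(abs(X[...,1]-.035)<.03)&(d>0)
        print(a,m.sum(),X[m].mean(0).round(4),cv2.minAreaRect((X[m][:,:2]*1000).astype(np.float32)))
E
```

```text
cols y [-0.4, -0.35, -0.3, -0.25, -0.2, -0.15, -0.1, -0.05, 0.0, 0.05, 0.1, 0.15, 0.2, 0.25, 0.3, 0.35, 0.4, 0.45, 0.5, 0.55, 0.6, 0.65, 0.7, 0.75]
x0.20    .    .    .    .    .    .    .    .    .    .    .    .    .    .    .    .  670  657  645  628  614    .    .    .
x0.25    .    .    .    .    .    .    .    .    .    .    .    .    .    .    .    .    .    .    .    .    .    .    .    .
x0.30    .    .    .    .    2    3    2    5    3    4    4    5    3    5    7    6    9    .    .    .    .    .    .    .
x0.35    .    .    .    .    4    4    4   28   36   32    4   17    3    8   10    7   16   15    .    .    .    .    .    .
x0.40    .    .    .    .    4    4    4   31   77   68    5  186  212    9   11    4   27   85   84    .    .    .    .    .
x0.45    .    .    .    .    5    4    5   29   37   32    1    2  234  222   35  185  199  197  195  196  196    .    .    .
x0.50    .    .    .    .    5    4  130  130  133    .    .   -1  236  148  149  183  203  202  202  202  202    .    .    .
x0.55    .    .    .    .    2    3  223  223  222  219    .  208  230
[... 1267 characters left out ...]
27  0.0365 0.0705] ((426.6720886230469, 34.253326416015625), (10.246719360351562, 37.18999099731445), 47.6773567199707)
side dial circ ((429.53643798828125, 23.754077911376953), 55.59396743774414)
box ((428.9923095703125, 31.91644287109375), (100.94476318359375, 104.89566040039062), 16.00251579284668)
0.03 65 [0.4309 0.0424 0.0414] ((429.5313415527344, 42.433189392089844), (21.043907165527344, 36.286102294921875), 73.0802993774414)
0.055 96 [0.4287 0.0372 0.0665] ((428.76611328125, 35.02580261230469), (13.70896053314209, 36.45904541015625), 46.937400817871094)
0.066 58 [0.4295 0.0352 0.0706] ((428.3218994140625, 34.553863525390625), (12.185914039611816, 36.50465393066406), 46.50107955932617)
```

```bash
python3 -m creep '[{"grip":1,"tx":0,"ty":0,"tz":-3.5,"spin":0},{"grip":1,"tx":0,"ty":0,"tz":-3.5,"spin":0},{"grip":1,"tx":-2,"ty":-2.35,"tz":0,"spin":0},{"grip":1,"tx":-2,"ty":-2.35,"tz":0,"spin":0},{"grip":1,"tx":-2,"ty":-2.35,"tz":0,"spin":0},{"grip":1,"tx":-2,"ty":-2.35,"tz":0,"spin":0},{"grip":1,"tx":-2,"ty":-2.35,"tz":0,"spin":0},{"grip":1,"tx":-2,"ty":-2.35,"tz":0,"spin":0}]'; python3 - <<'E'
from h import *
for n in("scene","side"):
    z=np.load(f"pics/{n}0.npz");X=cloud(n,z["p"],z["d"]);q=X[z["d"]>0]
    for a in(.36,.40,.44,.48,.52):
        m=(q[:,2]>.09)&(q[:,2]<.25)&(abs(q[:,0]-a)<.02)&(q[:,1]>.07)&(q[:,1]<.3)
        print(n,a,m.sum(),np.percentile(q[m][:,1],[1,10]).round(3) if m.any() else '')
print(r.get_state()["q"].round(2))
E
```

```text
clock: 0.77
tool_pos: [0.251, 0.4293, 0.3085]
eef_rot: [0.141, 0.99, -0.0, -0.0]
contact_force: [-0.3, 0.9, -0.6]
opening: 0.998
finger_force: 0.0
scene 0.36 0 
scene 0.4 246 [0.21  0.213]
scene 0.44 1446 [0.21  0.221]
scene 0.48 1538 [0.209 0.225]
scene 0.52 1432 [0.209 0.231]
side 0.36 0 
side 0.4 41 [0.209 0.213]
side 0.44 838 [0.21  0.221]
side 0.48 1022 [0.209 0.222]
side 0.52 1151 [0.208 0.223]
[-0.99  0.43 -0.22  1.85  0.12  0.88  0.02]
```

```bash
python3 -m creep '[{"grip":1,"tx":-2,"ty":-2.36,"tz":0,"spin":0},{"grip":1,"tx":-2,"ty":-2.36,"tz":0,"spin":0},{"grip":1,"tx":-2,"ty":-2.36,"tz":0,"spin":0},{"grip":1,"tx":-2,"ty":-2.36,"tz":0,"spin":0},{"grip":1,"tx":-2,"ty":-2.36,"tz":0,"spin":0},{"grip":1,"tx":-2,"ty":-2.36,"tz":0,"spin":0},{"grip":1,"tx":-2,"ty":-2.36,"tz":0,"spin":0},{"grip":1,"tx":-2,"ty":-2.36,"tz":0,"spin":0}]'; python3 -m creep '[{"grip":1,"tx":-2,"ty":-2.36,"tz":1,"spin":0},{"grip":1,"tx":-2,"ty":-2.36,"tz":1,"spin":0},{"grip":1,"tx":-2,"ty":-2.36,"tz":1,"spin":0},{"grip":1,"tx":-2,"ty":-2.36,"tz":1,"spin":0},{"grip":0.4,"tx":0,"ty":0,"tz":1,"spin":6.5},{"grip":0.4,"tx":0,"ty":0,"tz":1,"spin":6.5},{"grip":0.4,"tx":0,"ty":0,"tz":1,"spin":6.5},{"grip":0.4,"tx":0,"ty":0,"tz":0,"spin":6.5}]'; python3 - <<'E'
from h import *
s=r.get_state();print(s["q"].round(2),s["tool_pos"],s["eef_rot"])
c=optics.get_calibration("wrist");p,d=optics.snapshot("wrist");np.savez("pics/w1.npz",p=p,d=d,E=c["extrinsics"],K=[c["fx"],c["fy"],c["cx"],c["cy"]]);cv2.imwrite("pics/w1.png",p[:,:,::-1])
E
```

```text
clock: 1.43
tool_pos: [0.3516, 0.2034, 0.3086]
eef_rot: [0.141, 0.99, -0.0, -0.0]
contact_force: [0.6, -0.4, 0.5]
opening: 1.002
finger_force: 0.0
clock: 2.1
tool_pos: [0.4008, 0.0913, 0.2372]
eef_rot: [0.364, 0.932, -0.001, -0.001]
contact_force: [-0.8, 0.1, 0.6]
opening: 0.725
finger_force: 0.0
[-0.32  0.43 -0.02  2.18  0.02  0.54  0.47] [0.40079829 0.09125413 0.23718316] [ 0.36351292  0.93158756 -0.00110355 -0.00132652]
```

View pics/w1.png

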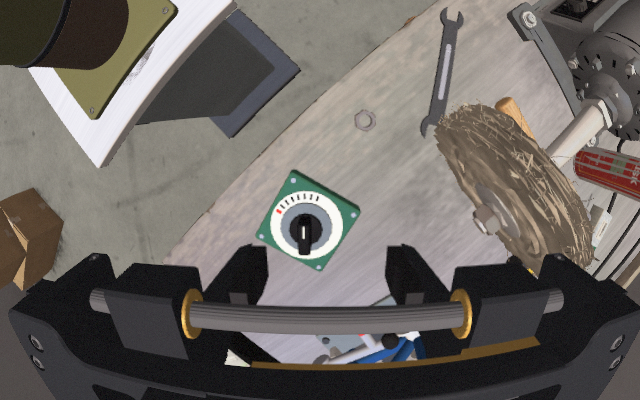

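Wrist view: bar vertical in the image at (305,235) with its white line pointing up, red tick at (279,211), nut at (363,120). I'll compute the axis, bar and tick directions from this.

```bash
cat >> h.py <<'E'
def wray(Z,u,v,z):
    fx,fy,cx,cy=Z["K"];T=np.linalg.inv(Z["E"]);a=np.array([(u-cx)/fx,(v-cy)/fy]);t=np.hypot(*a)
    D=T[:3,:3]@np.array([*(np.sin(t)*a/max(t,1e-9)),np.cos(t)]);O=T[:3,3];return O+D*(z-O[2])/D[2]
E
python3 - <<'E'
from h import *
Z=np.load("pics/w1.npz");H=hsv(Z["p"]).astype(int);h,s,v=H[...,0],H[...,1],H[...,2]
R=np.zeros(h.shape,bool);R[165:275,255:362]=1
def W(m,z): b,a=np.nonzero(m&R);return np.array([wray(Z,x,y,z)[:2] for x,y in zip(a,b)])*1000
g=W((h>60)&(h<95)&(s>90),.026);print("box",cv2.minAreaRect(g.astype(np.float32)))
k=np.zeros_like(R);k[205:262,285:325]=1
b=W((v<40)&k,.073);print("bar",len(b),cv2.minAreaRect(b.astype(np.float32)),b.mean(0))
t=W(((h<6)|(h>174))&(s>120),.027);print("tick",len(t),t.mean(0))
w=np.zeros_like(R);w[222:240,300:309]=1
w=W((v>120)&w,.075);print("line",len(w),w.mean(0))
s=r.get_state();x,y,_,_=s["eef_rot"];ty=np.array([2*x*y,2*y*y-1]);print("tool y deg",np.degrees(np.arctan2(ty[1],ty[0])),s["tool_pos"])
E
```

```text
box ((432.6392517089844, 13.9205322265625), (97.36309814453125, 143.46926879882812), 16.503101348876953)
bar 529 ((421.2754211425781, 36.95433044433594), (33.51228713989258, 46.16586685180664), 17.252750396728516) [422.2270675   40.03495883]
tick 11 [391.35634367  19.64186163]
line 36 [419.96620696  38.81925302]
tool y deg 47.11770640125977 [0.40109818 0.09165005 0.23777842]
```

```bash
python3 -m creep '[{"grip":0.4,"tx":-1.95,"ty":-0.8,"tz":0,"spin":0},{"grip":0.4,"tx":-1.95,"ty":-0.8,"tz":0,"spin":0},{"grip":0.4,"tx":-1.95,"ty":-0.8,"tz":0,"spin":0},{"grip":0.2,"tx":0,"ty":0,"tz":3,"spin":0},{"grip":0.2,"tx":0,"ty":0,"tz":3,"spin":0},{"grip":0.2,"tx":0,"ty":0,"tz":3,"spin":0},{"grip":0.2,"tx":0,"ty":0,"tz":2,"spin":0},{"grip":0.2,"tx":0,"ty":0,"tz":0,"spin":0}]' 20
```

```text
clock: 2.82
tool_pos: [0.4272, 0.0349, 0.1259]
eef_rot: [0.359, 0.933, -0.001, -0.003]
contact_force: [-0.2, -0.2, 0.3]
opening: 0.601
finger_force: 0.0
```

```bash
python3 -m creep '[{"grip":0.2,"tx":0,"ty":0,"tz":2.5,"spin":0},{"grip":0.2,"tx":0,"ty":0,"tz":2.5,"spin":0},{"grip":0.2,"tx":0,"ty":0,"tz":2.4,"spin":0},{"grip":-1,"tx":0,"ty":0,"tz":0,"spin":0},{"grip":-1,"tx":0,"ty":0,"tz":0,"spin":0},{"grip":-1,"tx":0,"ty":0,"tz":0,"spin":0},{"grip":-1,"tx":0,"ty":0,"tz":0,"spin":0},{"grip":-1,"tx":0,"ty":0,"tz":0,"spin":0}]' 20;  python3 -m creep '[{"grip":-1,"tx":0,"ty":0,"tz":0,"spin":0},{"grip":-1,"tx":0,"ty":0,"tz":0,"spin":0}]'
```

```text
clock: 3.48
tool_pos: [0.4306, 0.0346, 0.0574]
eef_rot: [0.361, 0.933, -0.0, -0.0]
contact_force: [-4.7, -6.9, 3.9]
opening: 0.243
finger_force: 3.6
clock: 3.65
tool_pos: [0.428, 0.0318, 0.0573]
eef_rot: [0.362, 0.932, -0.003, -0.002]
contact_force: [-3.2, -6.6, 8.1]
opening: 0.159
finger_force: 20.0
```

```bash
python3 -m creep '[{"grip":-1,"tx":0,"ty":0,"tz":0,"spin":-5},{"grip":-1,"tx":0,"ty":0,"tz":0,"spin":-5},{"grip":-1,"tx":0,"ty":0,"tz":0,"spin":-5},{"grip":-1,"tx":0,"ty":0,"tz":0,"spin":-5},{"grip":-1,"tx":0,"ty":0,"tz":0,"spin":-5},{"grip":-1,"tx":0,"ty":0,"tz":0,"spin":-5},{"grip":-1,"tx":0,"ty":0,"tz":0,"spin":-5},{"grip":-1,"tx":0,"ty":0,"tz":0,"spin":-5}]';  python3 -m creep '[{"grip":-1,"tx":0,"ty":0,"tz":0,"spin":-5},{"grip":-1,"tx":0,"ty":0,"tz":0,"spin":-4},{"grip":-1,"tx":0,"ty":0,"tz":0,"spin":-4},{"grip":-1,"tx":0,"ty":0,"tz":0,"spin":-2},{"grip":-1,"tx":0,"ty":0,"tz":0,"spin":0}]'; python3 - <<'E'
from plant import r
import numpy as np
s=r.get_state();x,y,_,_=s["eef_rot"];print(np.degrees(np.arctan2(2*y*y-1,2*x*y)),s["moment"],s["contact_force"],s["q"].round(2))
E
```

```text
clock: 4.32
tool_pos: [0.428, 0.0316, 0.0572]
eef_rot: [0.019, 1.0, -0.003, -0.003]
contact_force: [-2.9, -7.1, 8.0]
opening: 0.162
finger_force: 20.0
clock: 4.73
tool_pos: [0.4279, 0.0315, 0.0572]
eef_rot: [-0.11, 0.994, -0.003, -0.003]
contact_force: [-3.9, -5.6, 8.5]
opening: 0.158
finger_force: 20.0
102.66501493853268 [-1.14492505  0.68241893  0.01264258] [-3.93559312 -5.55986267  8.47243567] [-0.16  0.83 -0.04  2.27  0.57  0.06  1.03]
```

```bash
python3 -m creep '[{"grip":-1,"tx":0,"ty":0,"tz":0,"spin":-2},{"grip":-1,"tx":0,"ty":0,"tz":0,"spin":-2},{"grip":-1,"tx":0,"ty":0,"tz":0,"spin":-1},{"grip":-1,"tx":0,"ty":0,"tz":0,"spin":0},{"grip":-1,"tx":0,"ty":0,"tz":0,"spin":0}]'; cat >st.py <<'E'
from plant import r
import numpy as np
s=r.get_state();x,y,_,_=s["eef_rot"];print("ty deg",np.degrees(np.arctan2(2*y*y-1,2*x*y)).round(1),s["moment"].round(3),s["tool_pos"].round(4),s["q"].round(2))
E
python3 st.py;python3 -m creep '[{"grip":-1,"tx":0,"ty":0,"tz":0,"spin":-2},{"grip":-1,"tx":0,"ty":0,"tz":0,"spin":-2},{"grip":-1,"tx":0,"ty":0,"tz":0,"spin":0}]'; python3 st.py
```

```text
clock: 5.15
tool_pos: [0.428, 0.0315, 0.0572]
eef_rot: [-0.152, 0.988, -0.003, -0.003]
contact_force: [-4.7, -5.2, 8.9]
opening: 0.157
finger_force: 20.1
ty deg 107.5 [-1.148  0.761 -0.273] [0.428  0.0315 0.0572] [-0.16  0.83 -0.04  2.27  0.62  0.06  1.07]
clock: 5.4
tool_pos: [0.4282, 0.0315, 0.0572]
eef_rot: [-0.187, 0.982, -0.002, -0.003]
contact_force: [-2.7, -4.0, 6.8]
opening: 0.168
finger_force: 21.3
ty deg 111.5 [-0.939  0.773 -0.557] [0.4282 0.0315 0.0572] [-0.16  0.83 -0.04  2.27  0.65  0.06  1.11]
```

Moment about z rose at ~107° – that's the zero stop. Release and rise.

```bash
python3 -m creep '[{"grip":-1,"tx":0,"ty":0,"tz":0,"spin":3.5},{"grip":0,"tx":0,"ty":0,"tz":0,"spin":0},{"grip":0,"tx":0,"ty":0,"tz":0,"spin":0},{"grip":0,"tx":0,"ty":0,"tz":-1.5,"spin":0},{"grip":0,"tx":0,"ty":0,"tz":-3,"spin":0},{"grip":0,"tx":0,"ty":0,"tz":-3,"spin":0},{"grip":0,"tx":0,"ty":0,"tz":-3,"spin":0},{"grip":0,"tx":0,"ty":0,"tz":-3,"spin":0}]'; python3 st.py; python3 - <<'E'
from h import *
c=optics.get_calibration("wrist");p,d=optics.snapshot("wrist");np.savez("pics/w2.npz",p=p,d=d,E=c["extrinsics"],K=[c["fx"],c["fy"],c["cx"],c["cy"]]);cv2.imwrite("pics/w2.png",p[:,:,::-1])
E
```

```text
clock: 6.07
tool_pos: [0.4308, 0.0356, 0.1929]
eef_rot: [-0.16, 0.987, 0.0, -0.001]
contact_force: [0.1, -0.1, 0.0]
opening: 0.499
finger_force: 0.0
ty deg 108.4 [ 0.01  -0.098  0.03 ] [0.4308 0.0356 0.1929] [ 0.09  0.55 -0.42  2.16  0.45  0.51  1.22]
```

View pics/w2.png

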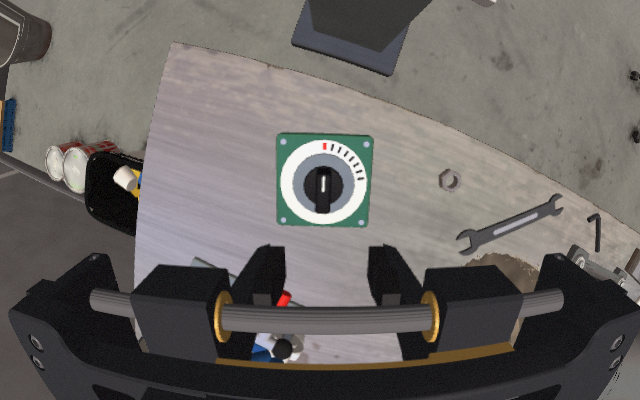

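Knob line points at the red tick (324,146): zero confirmed. Now refine the tube axis for the rig pose.

```bash
python3 - <<'E'
from h import *
for n in("scene","side"):
    z=np.load(f"pics/{n}0.npz");p,d=z["p"],z["d"];X=cloud(n,p,d);H=hsv(p).astype(int)
    m=(H[...,0]>100)&(H[...,0]<125)&(H[...,1]>120)&(X[...,2]>.19)&(X[...,2]<.24)&(d>0)&(X[...,0]>.5)&(X[...,0]<.7)&(abs(X[...,1])<.12)
    q=X[m]; u=np.array([.142,.99]); e=np.array([.99,-.142])
    top=q[q[:,2]>.2185]
    l=q[:,:2]@u; print(n,len(q),"along",np.percentile(l,[1,99]),"top perp",np.median(top[:,:2]@e),"perp rng",np.percentile(q[:,:2]@e,[2,98]),"zmax",np.percentile(q[:,2],98))
    # cylinder fit axis offset & height & yaw, radius 14mm
    from scipy.optimize import least_squares
    f=lambda a:np.hypot(q[:,0]-(a[0]+a[1]*q[:,1]),(q[:,2]-a[2]))-.014
    a=least_squares(f,[.6,.14,.208],loss="soft_l1",f_scale=.002);print("x0,slope,z",a.x.round(4),"rms",np.sqrt(np.median(f(a.x)**2)))
E
```

```text
scene 465 along [0.01232693 0.15517283] top perp 0.5928481225322609 perp rng [0.58165592 0.60101772] zmax 0.22213174904490657
x0,slope,z [0.6024 0.1436 0.2075] rms 0.0005491293686167541
side 483 along [0.01027049 0.15820891] top perp 0.5968784795189366 perp rng [0.58475253 0.60491178] zmax 0.22307812002441502
x0,slope,z [0.6047 0.147  0.2074] rms 0.000889762449055323
```

```bash
python3 -m creep '[{"grip":-1,"tx":0,"ty":0,"tz":0,"spin":6.65},{"grip":-1,"tx":0,"ty":0,"tz":0,"spin":6.65},{"grip":-1,"tx":0,"ty":0,"tz":0,"spin":6.65},{"grip":-1,"tx":0,"ty":0,"tz":0,"spin":6.65},{"grip":-1,"tx":-2.7,"ty":0.2,"tz":0,"spin":0},{"grip":-1,"tx":-2.7,"ty":0.2,"tz":0,"spin":0},{"grip":-1,"tx":-2.7,"ty":0.2,"tz":0,"spin":0},{"grip":-1,"tx":0,"ty":0,"tz":3,"spin":0}]' 20; python3 -m creep '[{"grip":-1,"tx":0,"ty":0,"tz":0,"spin":0},{"grip":-1,"tx":0,"ty":0,"tz":0,"spin":0}]'; python3 st.py
```

```text
clock: 6.78
tool_pos: [0.522, 0.0302, 0.1647]
eef_rot: [0.073, 0.997, 0.002, 0.008]
contact_force: [1.9, 0.1, -0.7]
opening: 0.0
finger_force: 0.0
clock: 6.95
tool_pos: [0.5102, 0.0293, 0.16]
eef_rot: [0.072, 0.997, -0.001, -0.003]
contact_force: [0.6, -0.3, 0.5]
opening: 0.007
finger_force: 0.0
ty deg 81.7 [-0.003 -0.01  -0.003] [0.5102 0.0293 0.16  ] [ 0.02  0.67 -0.27  1.97  0.33  0.54  0.95]
```

```bash
python3 -m creep '[{"grip":-1,"tx":-0.2,"ty":0,"tz":1.5,"spin":0},{"grip":-1,"tx":0,"ty":0,"tz":1.5,"spin":0},{"grip":-1,"tx":0,"ty":0,"tz":1,"spin":0},{"grip":-1,"tx":0,"ty":0,"tz":1,"spin":0},{"grip":-1,"tx":0,"ty":0,"tz":0.8,"spin":0},{"grip":-1,"tx":0,"ty":-0.2,"tz":0.8,"spin":0},{"grip":-1,"tx":0,"ty":-0.2,"tz":0.8,"spin":0}]'; python3 st.py
```

```text
clock: 7.53
tool_pos: [0.5131, 0.0248, 0.0866]
eef_rot: [0.073, 0.997, -0.0, -0.001]
contact_force: [1.2, -0.5, 3.2]
opening: 0.004
finger_force: 1.2
ty deg 81.7 [-0.116 -0.339  0.028] [0.5131 0.0248 0.0866] [-0.02  0.8  -0.19  2.02  0.39  0.36  0.9 ]
```

```bash
python3 -m creep '[{"grip":-1,"tx":0,"ty":-0.3,"tz":0.6,"spin":0},{"grip":-1,"tx":0,"ty":-0.3,"tz":0.6,"spin":0},{"grip":-1,"tx":0,"ty":-0.45,"tz":0.5,"spin":0},{"grip":-1,"tx":0,"ty":-0.45,"tz":0.5,"spin":0},{"grip":-1,"tx":0,"ty":-0.5,"tz":0.4,"spin":0},{"grip":-1,"tx":0,"ty":-0.5,"tz":0.4,"spin":0},{"grip":-1,"tx":0,"ty":0,"tz":0,"spin":0}]'; python3 st.py; python3 - <<'E'
from h import *
for n in("scene","side"):
    p,d=optics.snapshot(n);X=cloud(n,p,d);H=hsv(p).astype(int)
    m=((H[...,0]<6)|(H[...,0]>174))&(H[...,1]>150)&(H[...,2]>90)&(d>0)&(abs(X[...,0]-.52)<.08)&(abs(X[...,1])<.12)&(X[...,2]>.0)
    print(n,m.sum(),np.median(X[m],0).round(3) if m.any() else '')
E
```

```text
clock: 8.12
tool_pos: [0.508, -0.0017, 0.0559]
eef_rot: [0.074, 0.997, -0.001, -0.002]
contact_force: [0.2, -0.1, 0.4]
opening: 0.008
finger_force: 0.0
ty deg 81.5 [-0.014  0.009 -0.01 ] [ 0.508  -0.0017  0.0559] [ 0.    0.85 -0.15  2.04  0.43  0.28  0.91]
scene 0 
side 0
```

```bash
python3 -m creep '[{"grip":-1,"tx":0.5,"ty":0,"tz":-2,"spin":0},{"grip":-1,"tx":0.5,"ty":0,"tz":-3,"spin":0},{"grip":-1,"tx":0,"ty":0,"tz":-4,"spin":0},{"grip":-1,"tx":0,"ty":0,"tz":-4,"spin":0},{"grip":-1,"tx":0,"ty":0,"tz":-4,"spin":0},{"grip":-1,"tx":0,"ty":0,"tz":-3,"spin":0},{"grip":0,"tx":0,"ty":0,"tz":-2,"spin":0},{"grip":1,"tx":0,"ty":0,"tz":0,"spin":0}]'; python3 st.py; python3 - <<'E'
from h import *
P=[]
for n in("scene","side"):
    p,d=optics.snapshot(n);X=cloud(n,p,d);H=hsv(p).astype(int);P.append(p[110:290,220:440])
    m=((H[...,0]<6)|(H[...,0]>174))&(H[...,1]>150)&(H[...,2]>80)&(d>0)&(abs(X[...,0]-.52)<.08)&(abs(X[...,1])<.12)&(X[...,2]>.0)
    print(n,m.sum(),np.median(X[m],0).round(3) if m.any() else '')
cv2.imwrite("pics/c2.png",cv2.resize(np.hstack(P)[:,:,::-1],None,fx=1.8,fy=1.8,interpolation=cv2.INTER_CUBIC))
E
```

```text
clock: 8.88
tool_pos: [0.5022, 0.0025, 0.2814]
eef_rot: [0.073, 0.997, 0.001, 0.003]
contact_force: [0.4, 0.1, 0.3]
opening: 0.132
finger_force: 0.0
ty deg 81.7 [ 0.03  -0.03   0.006] [0.5022 0.0025 0.2814] [ 0.15  0.48 -0.38  1.87  0.24  0.82  1.07]
scene 35 [ 0.526 -0.046  0.045]
side 33 [ 0.526 -0.049  0.044]
```

View pics/c2.png

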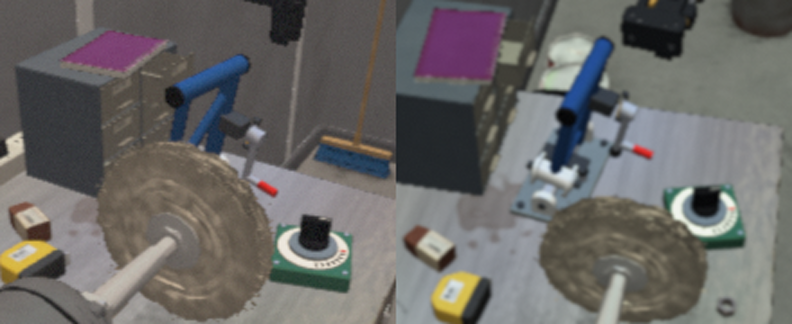

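Red tang now at about (268,187)/(642,152) in the crop, z≈0.045 – the stand is fully down. Next, turn the gripper across the tube.

```bash
python3 -m creep '[{"grip":0.5,"tx":0,"ty":0,"tz":0,"spin":7},{"grip":0.5,"tx":0,"ty":0,"tz":0,"spin":7},{"grip":0.5,"tx":0,"ty":0,"tz":0,"spin":7},{"grip":0.5,"tx":0,"ty":0,"tz":0,"spin":7},{"grip":0.5,"tx":0,"ty":0,"tz":0,"spin":7},{"grip":0.5,"tx":0,"ty":0,"tz":0,"spin":7},{"grip":0.5,"tx":0,"ty":0,"tz":0,"spin":7},{"grip":0.5,"tx":0,"ty":0,"tz":0,"spin":7}]';python3 -m creep '[{"grip":0.5,"tx":0,"ty":0,"tz":0,"spin":7},{"grip":0.5,"tx":0,"ty":0,"tz":0,"spin":7},{"grip":0.5,"tx":0,"ty":0,"tz":0,"spin":7},{"grip":0.5,"tx":0,"ty":0,"tz":0,"spin":7},{"grip":0.5,"tx":0,"ty":0,"tz":0,"spin":6},{"grip":0.5,"tx":0.5,"ty":3.3,"tz":0,"spin":0},{"grip":0.5,"tx":0.5,"ty":3.3,"tz":0,"spin":0},{"grip":0.5,"tx":0,"ty":3.3,"tz":0,"spin":0}]';python3 -m creep '[{"grip":0.5,"tx":0,"ty":0,"tz":0,"spin":0},{"grip":0.5,"tx":0,"ty":0,"tz":0,"spin":0}]'; python3 st.py
```

```text
clock: 9.65
tool_pos: [0.4986, 0.0017, 0.2751]
eef_rot: [0.535, 0.845, -0.002, -0.002]
contact_force: [0.4, -0.6, -1.0]
opening: 0.75
finger_force: 0.0
clock: 10.32
tool_pos: [0.5991, -0.0012, 0.2747]
eef_rot: [0.756, 0.655, -0.002, -0.002]
contact_force: [1.2, 0.5, 0.2]
opening: 0.75
finger_force: 0.0
clock: 10.48
tool_pos: [0.599, -0.003, 0.2741]
eef_rot: [0.757, 0.654, -0.003, -0.002]
contact_force: [-0.8, 0.1, 0.4]
opening: 0.753
finger_force: 0.0
ty deg -8.4 [-0.05   0.14   0.003] [ 0.599  -0.003   0.2741] [-0.12  0.61  0.09  1.61 -0.06  0.93 -0.16]
```

```bash
python3 -m creep '[{"grip":0.5,"tx":0,"ty":0.4,"tz":2,"spin":0},{"grip":0.5,"tx":0,"ty":0,"tz":2,"spin":0},{"grip":0.5,"tx":0,"ty":0,"tz":2,"spin":0},{"grip":0.5,"tx":0,"ty":0,"tz":1.4,"spin":0},{"grip":0.5,"tx":0,"ty":0,"tz":1,"spin":0},{"grip":0.5,"tx":0,"ty":0,"tz":0,"spin":0}]';python3 st.py;python3 -m creep '[{"grip":-1,"tx":0,"ty":0,"tz":0,"spin":0},{"grip":-1,"tx":0,"ty":0,"tz":0,"spin":0},{"grip":-1,"tx":0,"ty":0,"tz":0,"spin":0},{"grip":-1,"tx":0,"ty":0,"tz":0,"spin":0},{"grip":-1,"tx":0,"ty":0,"tz":0,"spin":0},{"grip":-1,"tx":0,"ty":0,"tz":0,"spin":0}]' 25; python3 st.py
```

```text
clock: 10.98
tool_pos: [0.5998, -0.0032, 0.1899]
eef_rot: [0.757, 0.654, -0.004, -0.003]
contact_force: [0.1, -0.4, -0.0]
opening: 0.749
finger_force: 0.0
ty deg -8.3 [-0.106  0.061  0.068] [ 0.5998 -0.0032  0.1899] [-0.11  0.72  0.07  1.69 -0.07  0.74 -0.15]
clock: 11.48
tool_pos: [0.6035, -0.0034, 0.1931]
eef_rot: [0.757, 0.654, -0.0, -0.0]
contact_force: [7.5, -1.2, -2.7]
opening: 0.316
finger_force: 5.0
ty deg -8.4 [-4.140e-01 -1.729e+00  1.000e-03] [ 0.6035 -0.0034  0.1931] [-0.11  0.72  0.07  1.69 -0.07  0.74 -0.15]
```

```bash
python3 -m creep '[{"grip":-1,"tx":0,"ty":0,"tz":0,"spin":0},{"grip":-1,"tx":0,"ty":0.4,"tz":-0.08,"spin":0},{"grip":-1,"tx":0,"ty":0.45,"tz":-0.07,"spin":0},{"grip":-1,"tx":0,"ty":0.45,"tz":-0.06,"spin":0},{"grip":-1,"tx":0,"ty":0.45,"tz":-0.05,"spin":0},{"grip":-1,"tx":0,"ty":0.45,"tz":-0.04,"spin":0},{"grip":-1,"tx":0,"ty":0.45,"tz":-0.03,"spin":0},{"grip":-1,"tx":0,"ty":0.3,"tz":-0.02,"spin":0}]' 25; python3 -m creep '[{"grip":-1,"tx":0,"ty":0,"tz":0,"spin":0},{"grip":-1,"tx":0,"ty":0,"tz":0,"spin":0},{"grip":-1,"tx":0,"ty":0,"tz":0,"spin":0}]'; python3 st.py; cat > tube.py <<'E'
from h import *
from scipy.optimize import least_squares
P=[]
for n in("scene","side"):
    p,d=optics.snapshot(n);X=cloud(n,p,d);H=hsv(p).astype(int);P.append(p[110:290,220:440])
    m=(H[...,0]>100)&(H[...,0]<125)&(H[...,1]>120)&(X[...,2]>.195)&(X[...,2]<.24)&(d>0)&(X[...,0]>.5)&(X[...,0]<.72)&(abs(X[...,1])<.12)
    q=X[m];f=lambda a:np.hypot(q[:,0]-(a[0]+.145*q[:,1]),(q[:,2]-a[1]))-.014
    a=least_squares(f,[.63,.21],loss="soft_l1",f_scale=.002);print(n,len(q),"x0,z",a.x.round(4),np.median(abs(f(a.x))))
cv2.imwrite("pics/c3.png",cv2.resize(np.hstack(P)[:,:,::-1],None,fx=1.8,fy=1.8,interpolation=cv2.INTER_CUBIC))
E
python3 tube.py
```

```text
clock: 12.15
tool_pos: [0.6323, -0.0078, 0.1956]
eef_rot: [0.757, 0.654, -0.001, -0.001]
contact_force: [-4.6, -0.0, 0.8]
opening: 0.31
finger_force: 25.0
clock: 12.4
tool_pos: [0.6321, -0.0078, 0.1957]
eef_rot: [0.757, 0.654, -0.001, -0.001]
contact_force: [-2.4, 1.5, -1.2]
opening: 0.308
finger_force: 25.0
ty deg -8.4 [ 0.021  0.899 -0.011] [ 0.6321 -0.0078  0.1957] [-0.1   0.75  0.07  1.59 -0.07  0.81 -0.15]
scene 359 x0,z [0.6311 0.211 ] 0.0006626807324574581
side 332 x0,z [0.6332 0.2106] 0.0010141737284501753
```

View pics/c3.png

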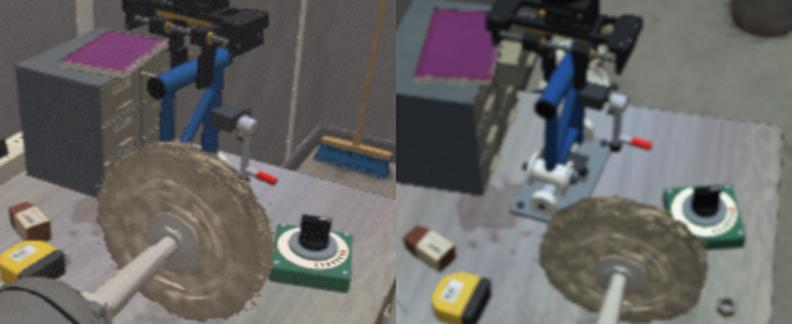

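Frame nearly upright (tube moved 28 of 36 mm); the stand is still down and the knob at zero. Add the last 7 mm.

```bash
python3 -m creep '[{"grip":-1,"tx":0,"ty":0.3,"tz":0,"spin":0},{"grip":-1,"tx":0,"ty":0.4,"tz":0,"spin":0},{"grip":-1,"tx":0,"ty":0,"tz":0,"spin":0},{"grip":-1,"tx":0,"ty":0,"tz":0,"spin":0},{"grip":-1,"tx":0,"ty":0,"tz":0,"spin":0},{"grip":-1,"tx":0,"ty":0,"tz":0,"spin":0},{"grip":-1,"tx":0,"ty":0,"tz":0,"spin":0}]' 25;python3 tube.py
```

```text
clock: 13.08
tool_pos: [0.6393, -0.0088, 0.1962]
eef_rot: [0.757, 0.654, -0.001, -0.0]
contact_force: [-2.4, 0.3, 2.1]
opening: 0.305
finger_force: 25.0
scene 355 x0,z [0.6385 0.211 ] 0.0006126428068899455
side 340 x0,z [0.6405 0.2108] 0.0009990454937870456
```

```bash
python3 -m creep '[{"grip":-1,"tx":0,"ty":0,"tz":0,"spin":0},{"grip":-1,"tx":0,"ty":0,"tz":0,"spin":0},{"grip":-1,"tx":0,"ty":0,"tz":0,"spin":0},{"grip":-1,"tx":0,"ty":0,"tz":0,"spin":0}]'; python3 -c "
from plant import workorder
print(workorder.finish_job())"
```

```text
clock: 13.52
tool_pos: [0.6393, -0.0089, 0.1962]
eef_rot: [0.757, 0.654, -0.001, -0.001]
contact_force: [-2.6, 0.9, 4.3]
opening: 0.308
finger_force: 25.0
the job is handed in; nothing more can be done
None
```

I handed the job in at 13.5 s with the knob at its zero stop, the kickstand fully down, and the frame upright (within about 1 mm at the top tube) and still gripped at 25 N; the judge returned no verdict.

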